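# Change spice trays, keeping the order

### The arm

A 6-joint arm with a two-finger parallel gripper is mounted at the origin on a cart in front of the work surface, level with it; the furniture and walls round the work are solid. World frame = base frame: x ahead of the robot, y to its left, z up, the work surface at z = 0. Lengths are in m, angles in rad, forces in N, time in s.
With the tool pointing down it reaches from about 0.35 to 0.725 m from the base axis. Payload 6 kg.
Tool frame: the origin (TCP) lies at the very end of the fingers, on their centre line; the grasp point (between the pads) lies 19 mm behind it; z points along the fingers, y is the line along which they close (so a half turn about z gives the same grasp; the last joint's range is limited). The gripper opens to 85 mm and grips with 20 to 120 N. Pads are 22 mm wide; open, the fingers measure 114 mm over their backs; the gripper's body (76 mm by 85 mm) begins 54 mm behind the grasp point. The pads swing forward as they close: fully open they stand 13 mm farther back than shut.
Start: joints at [-0.998, 0.04, 0.085, 0, -1.615, -0.334], TCP at [0.142, -0.583, 0.231] pointing down, gripper open.
Joint ranges: [-2.56, 2.56], [-1.29, 2.01], [-1.08, 1.49], [-3.29, 1.98], [-2.81, -0.18], [-2.99, 2.99]. Speed limits (rad/s): [2.57, 2.57, 3.01, 3.14, 3.14, 3.14].

### API

Orientations are given as [roll, pitch, yaw] about the fixed x, y, z axes, in that order (R = Rz(yaw) Ry(pitch) Rx(roll)).
In Python, from plant import * gives the robot as it stands.
- The arm moves only by the tool servo_tool, never from a script. Its argument "plan" is a list of rows, each a list of 4 numbers: the shift along the tool's x, y, z as a fraction of full scale, then the turn about the tool's z as a fraction of full scale. A call has 1 to 8 rows; each row is the pose to reach, as a shift and turn from the pose commanded when the call began, along the tool's axes at that moment; what a row does not reach only later rows make up. Full scale, the value 1, is 0.3 m for a shift and pi/2 rad for a turn. A row lasts 1/12 s, in which the tool goes at most 41.7 mm and 7.16 degrees, less where a joint would pass 70% of its speed; a pose out of reach is approached as far as the arm can. A call with a number of a shift or a turn outside -1 to 1 is refused whole. A call with a gripper value outside its range is refused whole. "jaw" is the closure, from 0 (fully open) to 1 (shut), set as the call begins (left out, the last holds). The fingers move at their own pace and stop on an object; "grip_force" is the grip in N (left out, the last holds). Time passes only in rows, so rows that repeat a pose let the fingers close. It gives the time, the measured TCP pose, the force, the opening and the grip force at its end, in the units of the state.
- read_state(): the state, without advancing time (a new reading comes with each control period).
- read_camera(name): name is "side" or "top"; returns a dict with "image" (384x512x3 uint8, red, green, blue), "fx", "fy", "cx", "cy" (pixels), "camera_from_world" (4x4, takes a point from world to camera coordinates). Camera axes: x right, y down, z forward; pixel columns grow to the right and rows downward; lengths in m; the calibration is good to about 2 mm. A picture is of the moment at which its call begins. There is no depth.
- sign_off(): hands the job in; it is judged then, once.
Trained networks look in a picture, given as the dict that the camera call returned (one of the last four; its "shot" number tells which), for a name from the list of things; names that differ only in an ending like _2 or _b are one class to them, and where a whole thing is asked for, a point or a joint stands for the part that bears it (a point fixed in the world has none). Each returns a list of dicts, best first, with "score" (0 to 1); they miss things now and then, are a little off and sometimes report something else, mostly with a low value. They report only what shows in the picture. A call takes as long as a camera call. They do not tell look-alikes from the thing itself.
- search_frame(picture, thing): "at" ([x, y, z] in m, in the coordinates of the camera as it stood for that picture, good to about 4 mm: the middle of the surface that is visible of it).
- silhouettes(picture, thing): "region" (384x512 bool, what is visible of it).
The state is a dict: "time_s": time; "qpos": joint angles; "qd": joint speeds; "effort": joint torques, N m; "ee_pos": TCP position; "tcp_rot": TCP orientation; "wrist_force": force on the tool from outside, world axes, zero at the start; "ft_torque": the same for the moment, N m; "finger_gap": opening from 0.0 (shut) to 1.0 (fully open); "grasp_force": force on a finger pad.
Only numpy, scipy, OpenCV 4.12 (cv2) and the standard library are available. Lean on these libraries where they do the work, as an engineer would, in place of code of your own. Each camera call takes 0.05 s, during which the arm holds its last target. There are 200 camera calls.

### The job

The dark wooden spice tray is to be washed. Move its four jars, one at a time and straight across, into the light wooden tray, one to a compartment, standing upright and set down gently. Keep their order as counted from the handle: the jar nearest the dark tray's tall handle end must end up nearest the light tray's handle end, and so on down the row (the two handles may point different ways). Leave the food tin and the peeler between the trays where they are.

Things in the scene. Friction and masses are not known exactly. Their poses are not given: they have to be found in the camera images.
- old_tray: Fixed tray, of dark wood with black liners, 72 x 276 mm, walls 36 high, four 64 x 64 compartments in a row parted by 4 mm walls 30 high; floor 6 mm above worktop. Holds the four jars at the start. Origin: underside centre; row along own y, centres y = -102, -34, 34, 102 mm. One end has a tall handle board, the other a plain board 40 high (either way round). Stands left or right.
- new_tray: Fixed tray, of light wood with grey liners, 72 x 276 mm, walls 36 high, four 64 x 64 compartments in a row parted by 4 mm walls 30 high; floor 6 mm above worktop. Empty at the start. Origin: underside centre; row along own y, centres y = -102, -34, 34, 102 mm. One end has a tall handle board, the other a plain board 40 high (either way round). Stands left or right.
- old_handle: Fixed. Tall end board of the dark tray, dark wood, 76 x 12 x 90 mm high, with a round red bar across the opening in its top: marks the tray's handle end. Origin: underside centre, on the tray's y axis, 144 mm from the tray's origin at its +y or -y end. Places 1 to 4 counted from the handle lie 42, 110, 178, 246 mm from it along the tray. Same axes as the tray.
- new_handle: Fixed. Tall end board of the light tray, light wood, 76 x 12 x 90 mm high, with a round red bar across the opening in its top: marks the tray's handle end. Origin: underside centre, on the tray's y axis, 144 mm from the tray's origin at its +y or -y end. Places 1 to 4 counted from the handle lie 42, 110, 178, 246 mm from it along the tray. Same axes as the tray.
- yellow_jar: Loose. Spice jar with a yellow cap and a tan label, 45 mm across, 100 mm high; about 0.1 kg. It stands upright in one of the four compartments of the dark tray, up to 6 mm off the compartment's centre; which one changes. Origin: centre of its underside, z up along the jar.
- blue_jar: Loose. Spice jar with a white cap with dark blue marks on top and a blue and white label, 47 mm across, 98 mm high; about 0.1 kg. It stands upright in one of the four compartments of the dark tray, up to 6 mm off the compartment's centre; which one changes. Origin: centre of its underside, z up along the jar.
- green_jar: Loose. Spice jar with a white cap with green marks on top and a green label, 43 mm across, 100 mm high; about 0.1 kg. It stands upright in one of the four compartments of the dark tray, up to 6 mm off the compartment's centre; which one changes. Origin: centre of its underside, z up along the jar.
- shaker: Loose. Salt shaker: clear waisted body with white salt, 44 mm across up to 74 high, and a domed grey cap, 34 mm across, up to 90 mm high; about 0.1 kg. It stands upright in one of the four compartments of the dark tray, up to 6 mm off the compartment's centre; which one changes. Origin: centre of its underside, z up along the jar.
- tin: Loose bystander. Round food tin, red and cream with a tomato picture, 57 mm across, 72 mm high, standing behind the gap between the trays. Origin: centre of its underside.
- peeler: Loose bystander. Yellow-handled peeler, 170 x 25 x 18 mm, lying along x in the gap between the trays. Origin: centre of its underside.
There are look-alikes about, which are no part of the job. What is shaped like the new_handle but turquoise is not meant.

How it is judged:
At the end, for the whole second after the job is handed in: Each place of the light tray holds one jar, standing on the tray's floor (8 mm) within 25 mm of the place's middle along the row, upright (0.1 rad), at rest, in the dark tray's order from the handle (guarded move by move by the rules); the tin and the peeler lie within 25 mm of their start (((horizontal distance between yellow_jar and new_handle between 0.017 and 0.067 m and horizontal distance between yellow_jar and new_tray below 0.125 m and height (world z) of yellow_jar between 0.003 and 0.014 m) or (horizontal distance between blue_jar and new_handle between 0.017 and 0.067 m and horizontal distance between blue_jar and new_tray below 0.125 m and height (world z) of blue_jar between 0.003 and 0.014 m) or (horizontal distance between green_jar and new_handle between 0.017 and 0.067 m and horizontal distance between green_jar and new_tray below 0.125 m and height (world z) of green_jar between 0.003 and 0.014 m) or (horizontal distance between shaker and new_handle between 0.017 and 0.067 m and horizontal distance between shaker and new_tray below 0.125 m and height (world z) of shaker between 0.003 and 0.014 m)) and ((horizontal distance between yellow_jar and new_handle between 0.085 and 0.135 m and horizontal distance between yellow_jar and new_tray below 0.125 m and height (world z) of yellow_jar between 0.003 and 0.014 m) or (horizontal distance between blue_jar and new_handle between 0.085 and 0.135 m and horizontal distance between blue_jar and new_tray below 0.125 m and height (world z) of blue_jar between 0.003 and 0.014 m) or (horizontal distance between green_jar and new_handle between 0.085 and 0.135 m and horizontal distance between green_jar and new_tray below 0.125 m and height (world z) of green_jar between 0.003 and 0.014 m) or (horizontal distance between shaker and new_handle between 0.085 and 0.135 m and horizontal distance between shaker and new_tray below 0.125 m and height (world z) of shaker between 0.003 and 0.014 m)) and ((horizontal distance between yellow_jar and new_handle between 0.153 and 0.203 m and horizontal distance between yellow_jar and new_tray below 0.125 m and height (world z) of yellow_jar between 0.003 and 0.014 m) or (horizontal distance between blue_jar and new_handle between 0.153 and 0.203 m and horizontal distance between blue_jar and new_tray below 0.125 m and height (world z) of blue_jar between 0.003 and 0.014 m) or (horizontal distance between green_jar and new_handle between 0.153 and 0.203 m and horizontal distance between green_jar and new_tray below 0.125 m and height (world z) of green_jar between 0.003 and 0.014 m) or (horizontal distance between shaker and new_handle between 0.153 and 0.203 m and horizontal distance between shaker and new_tray below 0.125 m and height (world z) of shaker between 0.003 and 0.014 m)) and ((horizontal distance between yellow_jar and new_handle between 0.221 and 0.271 m and horizontal distance between yellow_jar and new_tray below 0.125 m and height (world z) of yellow_jar between 0.003 and 0.014 m) or (horizontal distance between blue_jar and new_handle between 0.221 and 0.271 m and horizontal distance between blue_jar and new_tray below 0.125 m and height (world z) of blue_jar between 0.003 and 0.014 m) or (horizontal distance between green_jar and new_handle between 0.221 and 0.271 m and horizontal distance between green_jar and new_tray below 0.125 m and height (world z) of green_jar between 0.003 and 0.014 m) or (horizontal distance between shaker and new_handle between 0.221 and 0.271 m and horizontal distance between shaker and new_tray below 0.125 m and height (world z) of shaker between 0.003 and 0.014 m)) and angle between each of yellow_jar, blue_jar, green_jar, shaker's own z axis and vertical below 0.1 rad and linear speed of each of yellow_jar, blue_jar, green_jar, shaker below 0.03 m/s and angular speed of each of yellow_jar, blue_jar, green_jar, shaker below 0.3 rad/s and distance of each of tin, peeler from where it was at the start of the episode below 0.025 m); the robot touches nothing.
It fails at once if the order is not kept: a place of the light tray (counted from its handle) is filled while the same place of the dark tray (counted from its handle) still holds its jar ((((horizontal distance between yellow_jar and new_handle between 0.017 and 0.067 m and horizontal distance between yellow_jar and new_tray below 0.125 m and height (world z) of yellow_jar between 0.003 and 0.014 m) or (horizontal distance between blue_jar and new_handle between 0.017 and 0.067 m and horizontal distance between blue_jar and new_tray below 0.125 m and height (world z) of blue_jar between 0.003 and 0.014 m) or (horizontal distance between green_jar and new_handle between 0.017 and 0.067 m and horizontal distance between green_jar and new_tray below 0.125 m and height (world z) of green_jar between 0.003 and 0.014 m) or (horizontal distance between shaker and new_handle between 0.017 and 0.067 m and horizontal distance between shaker and new_tray below 0.125 m and height (world z) of shaker between 0.003 and 0.014 m)) and ((horizontal distance between yellow_jar and old_handle between 0.017 and 0.067 m and horizontal distance between yellow_jar and old_tray below 0.125 m and height (world z) of yellow_jar between 0.003 and 0.014 m) or (horizontal distance between blue_jar and old_handle between 0.017 and 0.067 m and horizontal distance between blue_jar and old_tray below 0.125 m and height (world z) of blue_jar between 0.003 and 0.014 m) or (horizontal distance between green_jar and old_handle between 0.017 and 0.067 m and horizontal distance between green_jar and old_tray below 0.125 m and height (world z) of green_jar between 0.003 and 0.014 m) or (horizontal distance between shaker and old_handle between 0.017 and 0.067 m and horizontal distance between shaker and old_tray below 0.125 m and height (world z) of shaker between 0.003 and 0.014 m))) or (((horizontal distance between yellow_jar and new_handle between 0.085 and 0.135 m and horizontal distance between yellow_jar and new_tray below 0.125 m and height (world z) of yellow_jar between 0.003 and 0.014 m) or (horizontal distance between blue_jar and new_handle between 0.085 and 0.135 m and horizontal distance between blue_jar and new_tray below 0.125 m and height (world z) of blue_jar between 0.003 and 0.014 m) or (horizontal distance between green_jar and new_handle between 0.085 and 0.135 m and horizontal distance between green_jar and new_tray below 0.125 m and height (world z) of green_jar between 0.003 and 0.014 m) or (horizontal distance between shaker and new_handle between 0.085 and 0.135 m and horizontal distance between shaker and new_tray below 0.125 m and height (world z) of shaker between 0.003 and 0.014 m)) and ((horizontal distance between yellow_jar and old_handle between 0.085 and 0.135 m and horizontal distance between yellow_jar and old_tray below 0.125 m and height (world z) of yellow_jar between 0.003 and 0.014 m) or (horizontal distance between blue_jar and old_handle between 0.085 and 0.135 m and horizontal distance between blue_jar and old_tray below 0.125 m and height (world z) of blue_jar between 0.003 and 0.014 m) or (horizontal distance between green_jar and old_handle between 0.085 and 0.135 m and horizontal distance between green_jar and old_tray below 0.125 m and height (world z) of green_jar between 0.003 and 0.014 m) or (horizontal distance between shaker and old_handle between 0.085 and 0.135 m and horizontal distance between shaker and old_tray below 0.125 m and height (world z) of shaker between 0.003 and 0.014 m))) or (((horizontal distance between yellow_jar and new_handle between 0.153 and 0.203 m and horizontal distance between yellow_jar and new_tray below 0.125 m and height (world z) of yellow_jar between 0.003 and 0.014 m) or (horizontal distance between blue_jar and new_handle between 0.153 and 0.203 m and horizontal distance between blue_jar and new_tray below 0.125 m and height (world z) of blue_jar between 0.003 and 0.014 m) or (horizontal distance between green_jar and new_handle between 0.153 and 0.203 m and horizontal distance between green_jar and new_tray below 0.125 m and height (world z) of green_jar between 0.003 and 0.014 m) or (horizontal distance between shaker and new_handle between 0.153 and 0.203 m and horizontal distance between shaker and new_tray below 0.125 m and height (world z) of shaker between 0.003 and 0.014 m)) and ((horizontal distance between yellow_jar and old_handle between 0.153 and 0.203 m and horizontal distance between yellow_jar and old_tray below 0.125 m and height (world z) of yellow_jar between 0.003 and 0.014 m) or (horizontal distance between blue_jar and old_handle between 0.153 and 0.203 m and horizontal distance between blue_jar and old_tray below 0.125 m and height (world z) of blue_jar between 0.003 and 0.014 m) or (horizontal distance between green_jar and old_handle between 0.153 and 0.203 m and horizontal distance between green_jar and old_tray below 0.125 m and height (world z) of green_jar between 0.003 and 0.014 m) or (horizontal distance between shaker and old_handle between 0.153 and 0.203 m and horizontal distance between shaker and old_tray below 0.125 m and height (world z) of shaker between 0.003 and 0.014 m))) or (((horizontal distance between yellow_jar and new_handle between 0.221 and 0.271 m and horizontal distance between yellow_jar and new_tray below 0.125 m and height (world z) of yellow_jar between 0.003 and 0.014 m) or (horizontal distance between blue_jar and new_handle between 0.221 and 0.271 m and horizontal distance between blue_jar and new_tray below 0.125 m and height (world z) of blue_jar between 0.003 and 0.014 m) or (horizontal distance between green_jar and new_handle between 0.221 and 0.271 m and horizontal distance between green_jar and new_tray below 0.125 m and height (world z) of green_jar between 0.003 and 0.014 m) or (horizontal distance between shaker and new_handle between 0.221 and 0.271 m and horizontal distance between shaker and new_tray below 0.125 m and height (world z) of shaker between 0.003 and 0.014 m)) and ((horizontal distance between yellow_jar and old_handle between 0.221 and 0.271 m and horizontal distance between yellow_jar and old_tray below 0.125 m and height (world z) of yellow_jar between 0.003 and 0.014 m) or (horizontal distance between blue_jar and old_handle between 0.221 and 0.271 m and horizontal distance between blue_jar and old_tray below 0.125 m and height (world z) of blue_jar between 0.003 and 0.014 m) or (horizontal distance between green_jar and old_handle between 0.221 and 0.271 m and horizontal distance between green_jar and old_tray below 0.125 m and height (world z) of green_jar between 0.003 and 0.014 m) or (horizontal distance between shaker and old_handle between 0.221 and 0.271 m and horizontal distance between shaker and old_tray below 0.125 m and height (world z) of shaker between 0.003 and 0.014 m)))).
It fails at once if two jars are out of the trays at the same time (they go one at a time, straight from tray to tray) ((not (height (world z) of yellow_jar between 0.003 and 0.03 m) and not (height (world z) of blue_jar between 0.003 and 0.03 m)) or (not (height (world z) of yellow_jar between 0.003 and 0.03 m) and not (height (world z) of green_jar between 0.003 and 0.03 m)) or (not (height (world z) of yellow_jar between 0.003 and 0.03 m) and not (height (world z) of shaker between 0.003 and 0.03 m)) or (not (height (world z) of blue_jar between 0.003 and 0.03 m) and not (height (world z) of green_jar between 0.003 and 0.03 m)) or (not (height (world z) of blue_jar between 0.003 and 0.03 m) and not (height (world z) of shaker between 0.003 and 0.03 m)) or (not (height (world z) of green_jar between 0.003 and 0.03 m) and not (height (world z) of shaker between 0.003 and 0.03 m))).
It fails at once if a jar falls into the light tray (faster than 0.6 m/s below the rim) ((horizontal distance between yellow_jar and new_tray below 0.125 m and height (world z) of yellow_jar below 0.03 m and linear speed of yellow_jar above 0.6 m/s) or (horizontal distance between blue_jar and new_tray below 0.125 m and height (world z) of blue_jar below 0.03 m and linear speed of blue_jar above 0.6 m/s) or (horizontal distance between green_jar and new_tray below 0.125 m and height (world z) of green_jar below 0.03 m and linear speed of green_jar above 0.6 m/s) or (horizontal distance between shaker and new_tray below 0.125 m and height (world z) of shaker below 0.03 m and linear speed of shaker above 0.6 m/s)).
It fails at once if a jar is tipped over (more than 45 degrees) (angle between any of yellow_jar, blue_jar, green_jar, shaker's own z axis and vertical above 0.78 rad).
It fails at once if the food tin or the peeler is shifted by more than 25 mm (distance of any of tin, peeler from where it was at the start of the episode above 0.025 m).
It also fails if it takes over 112 s, if anything falls off the work surface, if the arm or the gripper's body presses on something with over 40 N, if the wrist force passes 120 N, or if a joint passes its speed limit or range.

## Working session

There is one attempt and no reset: what is moved stays moved. The work goes in short steps, Python scripts to look and compute and a tool call to move; the robot and the scene stay as the last step left them, time stands still between calls to the robot, and variables do not carry over. Pictures are saved under pics/ and viewed, at most 14 in all, crops included, and the job is handed in when it is done.

Besides the shell and the picture viewer there is one more tool, called after "Emit:" as name(argument=value, ...), one argument or row to a line, values as JSON. servo_tool: Moves the arm, as the interface text tells. Shift numbers are shares of 0.3 m and turn numbers shares of pi/2 rad, none past 1 either way. Its arguments: {"type":"object","properties":{"plan":{"type":"array"},"jaw":{"type":"number"},"grip_force":{"type":"number"}},"required":["plan"]}

```bash
mkdir -p pics
cat > h.py <<'E'
from plant import *
import numpy as np, cv2
def w(p,at):
    return (np.linalg.inv(p["camera_from_world"])@np.r_[at,1])[:3]
def save(p,n): cv2.imwrite(f"pics/{n}.png",p["image"][:,:,::-1])
def ray(p,u,v,z):
    T=np.linalg.inv(p["camera_from_world"]); d=T[:3,:3]@[(u-p["cx"])/p["fx"],(v-p["cy"])/p["fy"],1]; o=T[:3,3]
    return o+d*(z-o[2])/d[2]
E
python3 - <<'E'
from h import *
s=read_state(); print(s)
for c in("top","side"):
    p=read_camera(c); save(p,c+"0")
    print(c,w(p,[0,0,0]).round(3))
    for t in "old_tray new_tray old_handle new_handle yellow_jar blue_jar green_jar shaker tin peeler".split():
        for d in search_frame(p,t)[:3]: print(t,round(d["score"],2),w(p,d["at"]).round(3))
E
```

```text
{'time_s': 0.0, 'qpos': array([-9.98273688e-01,  4.08092607e-02,  8.37917318e-02, -4.51738621e-04,
       -1.61549679e+00, -3.33700260e-01]), 'qd': array([-7.70072071e-04,  1.93692616e-05, -5.51230004e-04,  6.81368368e-04,
        4.67251993e-04,  6.67460966e-04]), 'effort': array([ 6.15653189e-04, -3.68204749e+01,  3.47423708e+01,  6.93208829e+00,
       -5.26962962e-03,  9.20416596e-06]), 'ee_pos': array([ 0.14193144, -0.58262978,  0.23027215]), 'tcp_rot': array([ 3.13982161e+00, -1.36285862e-04, -2.90275036e+00]), 'wrist_force': array([ 0.7654758 , -0.62374685, -0.71173016]), 'ft_torque': array([0.03606664, 0.03521199, 0.04837695]), 'grasp_force': 0.0, 'finger_gap': 0.9966801658055937}
top [0.339 0.034 1.269]
old_tray 0.78 [ 0.47  -0.239  0.016]
old_tray 0.45 [ 0.472 -0.261  0.085]
new_tray 0.7 [0.446 0.211 0.006]
old_handle 0.55 [ 0.481 -0.092  0.085]
new_handle 0.8 [0.527 0.427 0.049]
new_handle 0.7 [ 0.474 -0.325  0.105]
new_handle 0.5 [0.454 0.35  0.08 ]
yellow_jar 0.85 [ 0.477 -0.192  0.11 ]
yellow_jar 0.52 [ 0.481 -0.091  0.085]
yellow_jar 0.24 [ 0.474 -0.259  0.084]
blue_jar 0.58 [ 0.474 -0.322  0.102]
green_jar 0.71 [ 0.478 -0.126  0.104]
shaker 0.49 [ 0.474 -0.259  0.083]
tin 0.53 [0.626 0.001 0.073]
tin 0.24 [ 0.482 -0.09   0.087]
peeler 0.77 [ 0.419 -0.004  0.015]
side [ 0.37  -0.849  0.553]
old_tray 0.74 [ 0.459 -0.261  0.025]
old_tray 0.25 [ 0.478 -0.146  0.096]
new_tray 0.83 [0.448 0.213 0.017]
old_handle 0.73 [ 0.46  -0.102  0.066]
new_handle 0.69 [0.45  0.35  0.062]
new_handle 0.66 [0.531 0.419 0.039]
new_handle 0.41 [ 0.479 -0.276  0.084]
yellow_jar 0.64 [ 0.479 -0.218  0.078]
blue_jar 0.77 [ 0.475 -0.351  0.076]
green_jar 0.55 [ 0.476 -0.145  0.095]
shaker 0.64 [ 0.477 -0.275  0.081]
tin 0.86 [ 0.626 -0.014  0.052]
peeler 0.5 [ 0.412 -0.01   0.018]
```

View pics/top0.png

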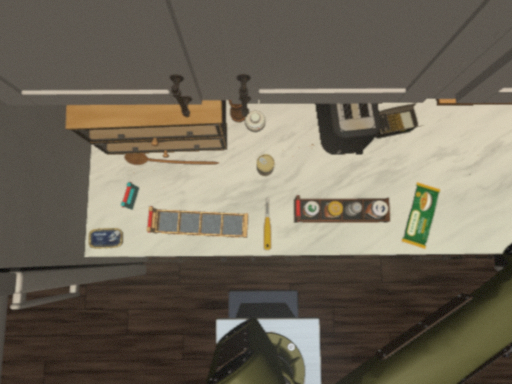

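View pics/side0.png

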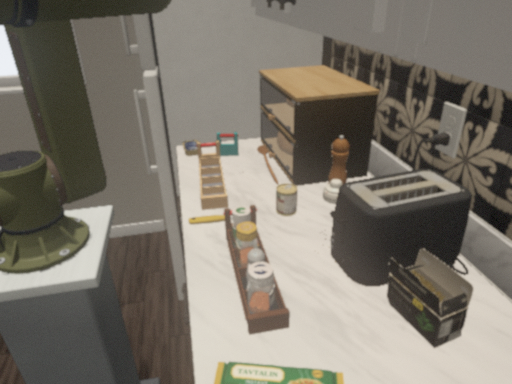

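The top picture shows the dark tray on the right, with its red handle bar at its left (+y) end (297,209). The jars from the handle are green (312,209), yellow (333,209), shaker (353,209) and blue (377,209). The light tray is on the left, its red bar also at its left end (152,220), and the turquoise decoy is at (130,195). The side picture agrees. Next I'll measure precisely.

Run:
```python
from h import *
p=read_camera("top")
im=p["image"]
a=cv2.resize(im[195:240,142:252],None,fx=7,fy=6.5,interpolation=cv2.INTER_CUBIC)
b=cv2.resize(im[190:230,288:398],None,fx=7,fy=6.5,interpolation=cv2.INTER_CUBIC)
cv2.imwrite("pics/crop1.png",np.vstack([a,b])[:,:,::-1])
def proj(P):
    q=p["camera_from_world"]@np.r_[P,1]; return (p["fx"]*q[0]/q[2]+p["cx"],p["fy"]*q[1]/q[2]+p["cy"])
for t,z in(("new_tray",.036),("old_tray",.036),("new_handle",.09),("old_handle",.09)):
  for d in silhouettes(p,t)[:3]:
    r=cv2.minAreaRect(np.argwhere(d["region"])[:,::-1].astype(np.float32))
    print(t,round(d["score"],2),np.round(r[0],1),np.round(r[1],1),round(r[2],1),ray(p,*r[0],z).round(3))
for t,z in(("yellow_jar",.106),("blue_jar",.104),("green_jar",.106),("shaker",.096)):
  d=silhouettes(p,t)[0]; v=np.argwhere(d["region"]); c=v.mean(0)[::-1]
  print(t,round(d["score"],2),len(v),v.min(0),v.max(0),c.round(1),ray(p,*c,z-.01).round(3))
# liners of light tray
R=im[195:240,142:252].astype(int); m=((R[...,0]-R[...,2])<15)&(R.sum(2)<390)
n,l,st,ce=cv2.connectedComponentsWithStats(m.astype(np.uint8))
for s,c in zip(st[1:],ce[1:]):
  if s[4]>60: print("liner",s,(c+[142,195]).round(1),ray(p,*(c+[142,195]),.008).round(4))
```

```text
old_tray 0.7 [342.5 210. ] [24. 85.] 90.0 [ 0.481 -0.241  0.036]
new_handle 0.68 [151.  219.6] [10.  27.2] 7.1 [0.45  0.347 0.09 ]
new_handle 0.56 [129.6 195.7] [12.3 24.3] 18.4 [0.523 0.414 0.09 ]
old_handle 0.56 [296. 209.] [26.  6.] 90.0 [ 0.479 -0.089  0.09 ]
yellow_jar 0.71 282 [201 322] [218 341] [331.5 209.7] [ 0.475 -0.195  0.096]
blue_jar 0.79 318 [201 364] [219 386] [375.4 209.7] [ 0.474 -0.327  0.094]
green_jar 0.73 204 [201 301] [217 317] [309.2 209.3] [ 0.477 -0.128  0.096]
shaker 0.71 167 [202 345] [214 361] [352.7 208.4] [ 0.48  -0.261  0.086]
liner [ 17  18  19  18 295] [168.  221.3] [0.4519 0.3139 0.008 ]
liner [ 39  19  18  18 307] [189.4 222.4] [0.4479 0.2454 0.008 ]
liner [ 60  20  19  18 314] [210.8 223.6] [0.4437 0.177  0.008 ]
liner [ 81  21  19  18 320] [232.1 224.6] [0.4399 0.1088 0.008 ]
```

View pics/crop1.png

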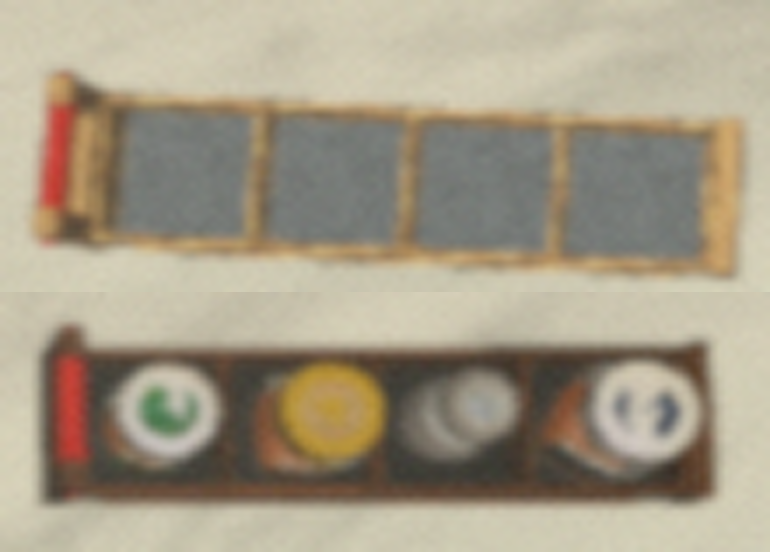

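The enlarged crop shows the cap centres at about (168,412) green, (333,410) yellow, (485,405) shaker and (645,411) blue. The light tray is yawed about -3° and its four liners are clearly visible. I'll convert these to positions.

Run:
```python
from h import *
p=read_camera("top")
for n,u,v,z in(("g",168,412,.106),("y",333,410,.106),("s",485,405,.096),("b",645,411,.104)):
    print(n,ray(p,288+(u+.5)/7-.5,190+(v-292+.5)/6.5-.5,z).round(4))
```

```text
g [ 0.4793 -0.1335  0.106 ]
y [ 0.4797 -0.2037  0.106 ]
s [ 0.4827 -0.2712  0.096 ]
b [ 0.4785 -0.3373  0.104 ]
```

Emit:
servo_tool(
  plan=[
    [-0.09,0.07,0,-0.06],
    [-0.18,0.15,0,-0.12],
    [-0.27,0.22,0,-0.19],
    [-0.36,0.3,0,-0.25],
    [-0.45,0.37,0,-0.31],
    [-0.54,0.45,0,-0.37],
    [-0.63,0.52,0,-0.44],
    [-0.72,0.595,0,-0.5],
  ],
  jaw=0,
  grip_force=30,
)

```text
time_s: 2.27
ee_pos: [0.3102, -0.357, 0.2315]
tcp_rot: [-3.141, 0.0, -2.112]
wrist_force: [1.7, -1.4, 0.3]
finger_gap: 1.003
grasp_force: 0.0
```

Emit:
servo_tool(
  plan=[
    [-0.12,-0.01,0,-0.05],
    [-0.25,-0.02,0,-0.1],
    [-0.38,-0.04,0,-0.15],
    [-0.5,-0.05,0,-0.2],
    [-0.63,-0.06,0,-0.25],
    [-0.76,-0.08,0,-0.3],
    [-0.93,-0.094,0,-0.348],
    [-0.93,-0.094,0,-0.348],
  ],
)

```text
time_s: 2.93
ee_pos: [0.4807, -0.1307, 0.2305]
tcp_rot: [3.141, 0.001, -1.563]
wrist_force: [-1.1, -0.2, -0.8]
finger_gap: 1.0
grasp_force: 0.0
```

```bash
python3 -c "
from h import *
s=read_state();print(s['time_s'],s['ee_pos'],s['tcp_rot'],s['qpos'])"
```

```text
2.9333 [ 0.48074431 -0.13073944  0.23047727] [ 3.14099796e+00  1.07250559e-03 -1.56320202e+00] [ 1.39037450e-01 -2.32634653e-01 -1.70073693e-01 -1.14346619e-03
 -1.63380624e+00 -1.31514573e-01]
```

Emit:
servo_tool(
  plan=[
    [0.01,0.005,0.1,0],
    [0.01,0.005,0.2,0],
    [0.01,0.005,0.3,0],
    [0.01,0.005,0.4,0],
    [0.01,0.005,0.5,0],
    [0.01,0.005,0.55,0],
    [0.01,0.005,0.58,0],
    [0.01,0.005,0.58,0],
  ],
)

```text
time_s: 3.6
ee_pos: [0.476, -0.1378, 0.0554]
tcp_rot: [3.138, 0.0, -1.571]
wrist_force: [0.4, 0.9, -0.2]
finger_gap: 0.998
grasp_force: 0.0
```

Emit:
servo_tool(
  plan=[
    [0,0,0,0],
    [0,0,0,0],
    [0,0,0,0],
    [0,0,0,0],
    [0,0,0,0],
    [0,0,0,0],
    [0,0,0,0],
    [0,0,0,0],
  ],
  jaw=1,
  grip_force=30,
)

```text
time_s: 4.27
ee_pos: [0.4783, -0.1379, 0.0588]
tcp_rot: [-3.139, -0.0, -1.57]
wrist_force: [0.7, -0.0, 5.4]
finger_gap: 0.498
grasp_force: 29.4
```

Emit:
servo_tool(
  plan=[
    [0,0,-0.03,0],
    [0,0,-0.08,0],
    [0,0,-0.15,0],
    [0,0,-0.23,0],
    [0,0,-0.3,0],
    [0,0,-0.36,0],
    [0,0,-0.4,0],
    [0,0,-0.42,0],
  ],
)

```text
time_s: 4.93
ee_pos: [0.4774, -0.1377, 0.1849]
tcp_rot: [-3.14, 0.0, -1.571]
wrist_force: [-0.2, -0.1, -2.3]
finger_gap: 0.49
grasp_force: 29.9
```

Emit:
servo_tool(
  plan=[
    [-0.04,0.005,0,0],
    [-0.1,0.01,0,0],
    [-0.19,0.015,0,0],
    [-0.29,0.02,0,0],
    [-0.4,0.03,0,0],
    [-0.51,0.035,0,0],
    [-0.62,0.04,0,0],
    [-0.73,0.05,0,0],
  ],
)

```text
time_s: 5.6
ee_pos: [0.4612, 0.0827, 0.1821]
tcp_rot: [3.14, -0.0, -1.571]
wrist_force: [0.8, 0.4, -1.7]
finger_gap: 0.497
grasp_force: 29.8
```

Emit:
servo_tool(
  plan=[
    [-0.11,0.01,0,0],
    [-0.22,0.02,0,0],
    [-0.33,0.03,0,0],
    [-0.44,0.03,0,0],
    [-0.55,0.035,0,0],
    [-0.65,0.04,0,0],
    [-0.72,0.045,0,0],
    [-0.75,0.045,0,0],
  ],
)

```text
time_s: 6.27
ee_pos: [0.4475, 0.3083, 0.1813]
tcp_rot: [3.139, -0.002, -1.569]
wrist_force: [-0.2, 0.1, -1.2]
finger_gap: 0.496
grasp_force: 29.8
```

Emit:
servo_tool(
  plan=[
    [0,0,0,0],
    [0,0,0,0],
    [0,0,0,0],
  ],
)

```text
time_s: 6.52
ee_pos: [0.4486, 0.3054, 0.1829]
tcp_rot: [3.141, -0.001, -1.571]
wrist_force: [-0.1, -0.3, -1.3]
finger_gap: 0.497
grasp_force: 29.8
```

Run:
```python
from h import *
s=read_state();print(s['time_s'],s['ee_pos'],s['tcp_rot'])
t=read_camera("top");p=read_camera("side")
a=cv2.resize(t["image"][180:260,130:260],(520,320)); b=cv2.resize(p["image"][110:240,150:300],(520,450))[:280]
cv2.imwrite("pics/a1.png",np.vstack([a,b])[:,:,::-1])
for q in(t,p):
  for d in search_frame(q,"green_jar")[:2]: print(d["score"],w(q,d["at"]).round(3))
```

```text
6.5167 [0.44864735 0.30536731 0.18293737] [ 3.14090276e+00 -6.99190113e-04 -1.57135827e+00]
0.47 [0.447 0.295 0.18 ]
0.76 [0.454 0.292 0.183]
0.32 [ 0.463 -0.25   0.026]
```

View pics/a1.png

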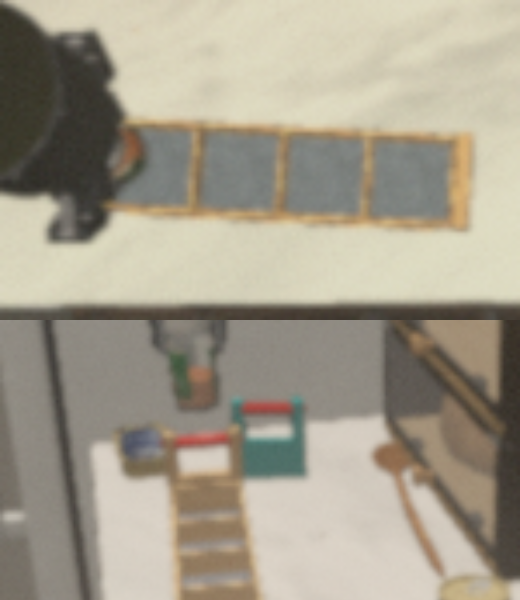

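The jar hangs upright over place 1. Next I lower and release it.

Emit:
servo_tool(
  plan=[
    [-0.008,-0.004,0.05,0],
    [-0.008,-0.004,0.12,0],
    [-0.008,-0.004,0.2,0],
    [-0.008,-0.004,0.28,0],
    [-0.008,-0.004,0.34,0],
    [-0.008,-0.004,0.38,0],
    [-0.008,-0.004,0.405,0],
    [-0.008,-0.004,0.415,0],
  ],
)

```text
time_s: 7.38
ee_pos: [0.4501, 0.3083, 0.0585]
tcp_rot: [-3.141, -0.0, -1.571]
wrist_force: [0.1, -0.0, 0.4]
finger_gap: 0.493
grasp_force: 30.0
```

Emit:
servo_tool(
  plan=[
    [0,0,0,0],
    [0,0,0,0],
    [0,0,0,0],
    [0,0,0,0],
  ],
)

```text
time_s: 7.72
ee_pos: [0.4502, 0.3091, 0.0598]
tcp_rot: [-3.141, 0.001, -1.571]
wrist_force: [-0.2, 0.4, -0.6]
finger_gap: 0.491
grasp_force: 30.1
```

Emit:
servo_tool(
  plan=[
    [0,0,0,0],
    [0,0,0,0],
    [0,0,0,0],
    [0,0,0,0],
    [0,0,0,0],
    [0,0,0,0],
  ],
  jaw=0,
)

```text
time_s: 8.22
ee_pos: [0.4499, 0.3087, 0.0589]
tcp_rot: [-3.142, 0.0, -1.571]
wrist_force: [-0.1, 0.1, -1.1]
finger_gap: 1.001
grasp_force: 0.0
```

Emit:
servo_tool(
  plan=[
    [0,0,-0.05,0],
    [0,0,-0.12,0],
    [0,0,-0.2,0],
    [0,0,-0.28,0],
    [0,0,-0.35,0],
    [0,0,-0.4,0],
    [0,0,-0.42,0],
  ],
)

```text
time_s: 8.8
ee_pos: [0.4506, 0.3092, 0.1878]
tcp_rot: [-3.139, 0.003, -1.571]
wrist_force: [1.0, 0.2, -0.2]
finger_gap: 0.999
grasp_force: 0.0
```

Emit:
servo_tool(
  plan=[
    [0.06,-0.01,0,0],
    [0.16,-0.02,0,0],
    [0.28,-0.03,0,0],
    [0.4,-0.04,0,0],
    [0.53,-0.05,0,0],
    [0.66,-0.06,0,0],
    [0.79,-0.07,0,0],
    [0.9,-0.08,0,0],
  ],
)

```text
time_s: 9.47
ee_pos: [0.4734, 0.0365, 0.1843]
tcp_rot: [3.141, 0.0, -1.571]
wrist_force: [0.5, -1.0, -0.2]
finger_gap: 1.003
grasp_force: 0.0
```

Emit:
servo_tool(
  plan=[
    [0.12,-0.01,0,0],
    [0.25,-0.015,0,0],
    [0.38,-0.018,0,0],
    [0.51,-0.018,0,0],
    [0.64,-0.018,0,0],
    [0.74,-0.018,0,0],
    [0.8,-0.018,0,0],
    [0.81,-0.018,0,0],
  ],
)

```text
time_s: 10.13
ee_pos: [0.4784, -0.2069, 0.1835]
tcp_rot: [3.139, 0.0, -1.574]
wrist_force: [-0.2, 1.1, 0.1]
finger_gap: 1.003
grasp_force: 0.0
```

Run:
```python
from h import *
t=read_camera("top");p=read_camera("side")
a=cv2.resize(t["image"][180:260,130:260],(520,320)); b=cv2.resize(p["image"][110:240,150:300],(520,450))[:280]
cv2.imwrite("pics/a2.png",np.vstack([a,b])[:,:,::-1])
s=read_state();print(s['time_s'],s['ee_pos'],s['tcp_rot'])
```

```text
10.2333 [ 0.47885981 -0.20481826  0.18376828] [ 3.14000344e+00  5.07174577e-04 -1.57269706e+00]
```

View pics/a2.png

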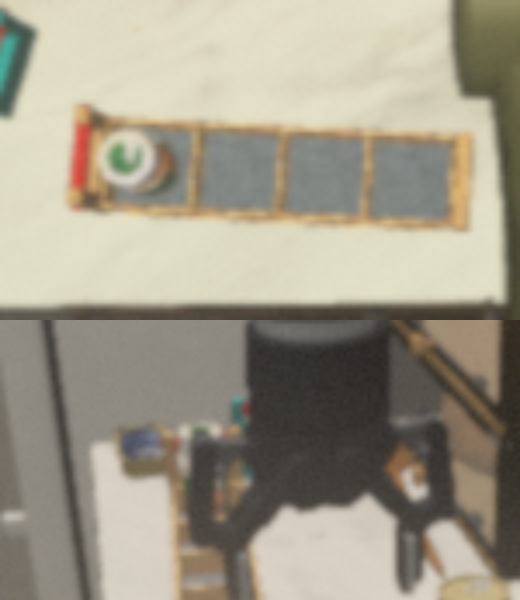

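Green stands upright in place 1 (cap at 130,160). Next is the yellow jar.

Emit:
servo_tool(
  plan=[
    [0,0,0.06,0],
    [0,0,0.14,0],
    [0,0,0.22,0],
    [0,0,0.3,0],
    [0,0,0.36,0],
    [0,0,0.4,0],
    [0,0,0.42,0],
    [0,0,0.42,0],
  ],
)

```text
time_s: 10.9
ee_pos: [0.4789, -0.2035, 0.0577]
tcp_rot: [3.14, 0.0, -1.57]
wrist_force: [-0.6, 0.3, 0.6]
finger_gap: 0.999
grasp_force: 0.0
```

Emit:
servo_tool(
  plan=[
    [0,0,0,0],
    [0,0,0,0],
    [0,0,0,0],
    [0,0,0,0],
    [0,0,0,0],
    [0,0,0,0],
    [0,0,0,0],
    [0,0,0,0],
  ],
  jaw=1,
)

```text
time_s: 11.57
ee_pos: [0.4801, -0.2046, 0.06]
tcp_rot: [-3.139, -0.001, -1.571]
wrist_force: [0.5, -0.5, 5.3]
finger_gap: 0.512
grasp_force: 30.6
```

Emit:
servo_tool(
  plan=[
    [0,0,-0.03,0],
    [0,0,-0.08,0],
    [0,0,-0.15,0],
    [0,0,-0.23,0],
    [0,0,-0.3,0],
    [0,0,-0.36,0],
    [0,0,-0.4,0],
    [0,0,-0.42,0],
  ],
)

```text
time_s: 12.23
ee_pos: [0.4794, -0.2044, 0.1863]
tcp_rot: [-3.14, -0.0, -1.571]
wrist_force: [0.1, 0.3, -1.2]
finger_gap: 0.511
grasp_force: 30.6
```

Emit:
servo_tool(
  plan=[
    [-0.04,0.005,0,0],
    [-0.1,0.01,0,0],
    [-0.19,0.015,0,0],
    [-0.29,0.02,0,0],
    [-0.4,0.03,0,0],
    [-0.51,0.04,0,0],
    [-0.62,0.05,0,0],
    [-0.73,0.06,0,0],
  ],
)

```text
time_s: 12.9
ee_pos: [0.4602, 0.016, 0.1837]
tcp_rot: [3.139, -0.0, -1.571]
wrist_force: [1.7, 0.1, -1.6]
finger_gap: 0.509
grasp_force: 30.6
```

Emit:
servo_tool(
  plan=[
    [-0.11,0.01,0,0],
    [-0.22,0.02,0,0],
    [-0.33,0.03,0,0],
    [-0.44,0.04,0,0],
    [-0.55,0.045,0,0],
    [-0.66,0.05,0,0],
    [-0.73,0.05,0,0],
    [-0.763,0.05,0,0],
  ],
)

```text
time_s: 13.57
ee_pos: [0.4452, 0.2457, 0.183]
tcp_rot: [3.139, -0.002, -1.568]
wrist_force: [-0.7, 0.2, -0.9]
finger_gap: 0.513
grasp_force: 30.6
```

Emit:
servo_tool(
  plan=[
    [0,0,0,0],
    [0,0,0,0],
    [0,0,0,0],
  ],
)

```text
time_s: 13.82
ee_pos: [0.4462, 0.2426, 0.1844]
tcp_rot: [3.141, -0.001, -1.571]
wrist_force: [0.1, -0.3, -1.8]
finger_gap: 0.511
grasp_force: 30.6
```

Emit:
servo_tool(
  plan=[
    [0,0,0.05,0],
    [0,0,0.12,0],
    [0,0,0.2,0],
    [0,0,0.28,0],
    [0,0,0.34,0],
    [0,0,0.38,0],
    [0,0,0.405,0],
    [0,0,0.415,0],
  ],
)

```text
time_s: 14.48
ee_pos: [0.4463, 0.2427, 0.0599]
tcp_rot: [3.141, -0.001, -1.572]
wrist_force: [-3.5, -1.8, 6.9]
finger_gap: 0.507
grasp_force: 30.1
```

Emit:
servo_tool(
  plan=[
    [0,0,0,0],
    [0,0,0,0],
    [0,0,0,0],
    [0,0,0,0],
  ],
)

```text
time_s: 14.82
ee_pos: [0.4466, 0.2439, 0.0612]
tcp_rot: [-3.141, 0.001, -1.571]
wrist_force: [-1.0, 1.0, -0.6]
finger_gap: 0.509
grasp_force: 30.8
```

Emit:
servo_tool(
  plan=[
    [0,0,0,0],
    [0,0,0,0],
    [0,0,0,0],
    [0,0,0,0],
    [0,0,0,0],
    [0,0,0,0],
  ],
  jaw=0,
)

```text
time_s: 15.32
ee_pos: [0.4463, 0.2436, 0.0604]
tcp_rot: [3.142, 0.0, -1.571]
wrist_force: [-0.7, -1.0, -0.1]
finger_gap: 1.0
grasp_force: 0.0
```

Emit:
servo_tool(
  plan=[
    [0,0,-0.05,0],
    [0,0,-0.12,0],
    [0,0,-0.2,0],
    [0,0,-0.28,0],
    [0,0,-0.35,0],
    [0,0,-0.4,0],
    [0,0,-0.42,0],
  ],
)

```text
time_s: 15.9
ee_pos: [0.4471, 0.244, 0.1892]
tcp_rot: [-3.138, 0.003, -1.571]
wrist_force: [1.1, 0.1, -0.4]
finger_gap: 1.002
grasp_force: 0.0
```

Emit:
servo_tool(
  plan=[
    [0.06,-0.01,0,0],
    [0.16,-0.02,0,0],
    [0.28,-0.03,0,0],
    [0.4,-0.04,0,0],
    [0.53,-0.06,0,0],
    [0.66,-0.08,0,0],
    [0.79,-0.1,0,0],
    [0.9,-0.11,0,0],
  ],
)

```text
time_s: 16.57
ee_pos: [0.479, -0.0287, 0.1856]
tcp_rot: [3.141, -0.0, -1.571]
wrist_force: [0.4, 0.4, 0.5]
finger_gap: 0.999
grasp_force: 0.0
```

Emit:
servo_tool(
  plan=[
    [0.12,-0.01,0,0],
    [0.25,-0.01,0,0],
    [0.38,-0.01,0,0],
    [0.51,-0.01,0,0],
    [0.64,-0.01,0,0],
    [0.74,-0.01,0,0],
    [0.8,-0.01,0,0],
    [0.812,-0.01,0,0],
  ],
)

```text
time_s: 17.23
ee_pos: [0.4813, -0.2726, 0.1847]
tcp_rot: [3.139, 0.0, -1.574]
wrist_force: [0.1, 0.2, 0.2]
finger_gap: 1.0
grasp_force: 0.0
```

Run:
```python
from h import *
t=read_camera("top");p=read_camera("side")
a=cv2.resize(t["image"][180:260,130:260],(520,320)); b=cv2.resize(p["image"][190:340,210:310],(400,600),interpolation=cv2.INTER_CUBIC)[:280+320]
a=cv2.resize(a,(400,246)); a=np.vstack([a,np.zeros((354,400,3),np.uint8)])
cv2.imwrite("pics/a3.png",np.hstack([a,b])[:,:,::-1])
s=read_state();print(s['time_s'],s['ee_pos'],s['tcp_rot'])
```

```text
17.3333 [ 0.4818377  -0.27051287  0.18510782] [ 3.13982016e+00  7.12922215e-04 -1.57259664e+00]
```

View pics/a3.png

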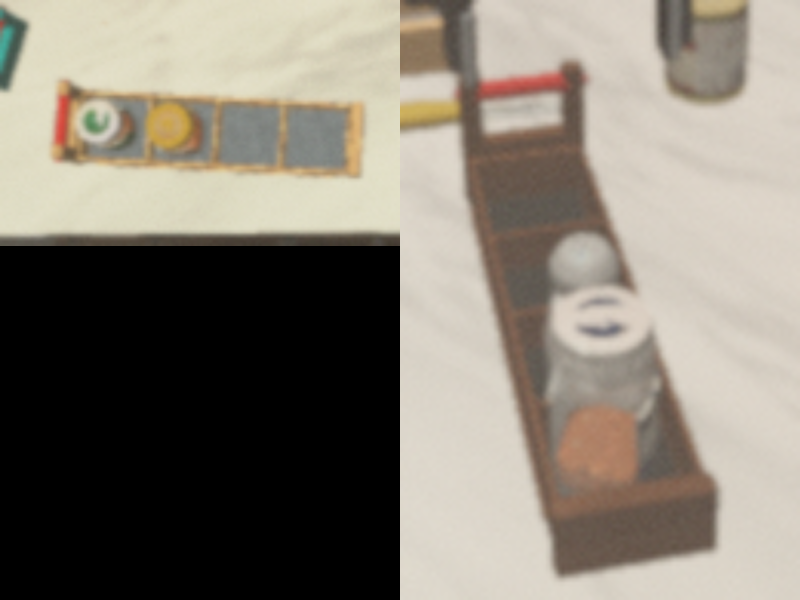

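Green and yellow both stand in their compartments, and the dark tray still holds the shaker and blue. I'll grip the shaker a bit lower, on its body.

Emit:
servo_tool(
  plan=[
    [0,0,0.06,0],
    [0,0,0.14,0],
    [0,0,0.22,0],
    [0,0,0.3,0],
    [0,0,0.37,0],
    [0,0,0.42,0],
    [0,0,0.45,0],
    [0,0,0.46,0],
  ],
)

```text
time_s: 18.0
ee_pos: [0.4816, -0.2687, 0.0465]
tcp_rot: [3.139, 0.001, -1.569]
wrist_force: [0.1, 0.6, -1.0]
finger_gap: 0.999
grasp_force: 0.0
```

Emit:
servo_tool(
  plan=[
    [0,0,0,0],
    [0,0,0,0],
    [0,0,0,0],
    [0,0,0,0],
    [0,0,0,0],
    [0,0,0,0],
    [0,0,0,0],
    [0,0,0,0],
  ],
  jaw=1,
)

```text
time_s: 18.67
ee_pos: [0.4832, -0.2703, 0.0497]
tcp_rot: [-3.139, -0.001, -1.571]
wrist_force: [0.6, 1.3, 5.4]
finger_gap: 0.421
grasp_force: 29.0
```

Emit:
servo_tool(
  plan=[
    [0,0,-0.02,0],
    [0,0,-0.04,0],
    [0,0,-0.07,0],
    [0,0,-0.1,0],
    [0,0,-0.13,0],
    [0,0,-0.16,0],
    [0,0,-0.19,0],
    [0,0,-0.2,0],
  ],
)

```text
time_s: 19.33
ee_pos: [0.483, -0.2703, 0.1106]
tcp_rot: [-3.139, -0.001, -1.571]
wrist_force: [0.1, -0.4, -0.9]
finger_gap: 0.421
grasp_force: 28.7
```

Emit:
servo_tool(
  plan=[
    [0,0,-0.03,0],
    [0,0,-0.07,0],
    [0,0,-0.11,0],
    [0,0,-0.15,0],
    [0,0,-0.19,0],
    [0,0,-0.22,0],
    [0,0,-0.24,0],
    [0,0,-0.24,0],
  ],
)

```text
time_s: 20.0
ee_pos: [0.4829, -0.2703, 0.1822]
tcp_rot: [-3.139, -0.001, -1.571]
wrist_force: [-0.0, 0.3, -1.3]
finger_gap: 0.422
grasp_force: 28.7
```

Run:
```python
from h import *
p=read_camera("side"); b=cv2.resize(p["image"][110:340,180:330],(450,600))
cv2.imwrite("pics/a4.png",b[:,:,::-1])
s=read_state();print(s['time_s'],s['ee_pos'],s['tcp_rot'])
```

```text
20.05 [ 0.48257177 -0.27003675  0.18091472] [-3.14057474e+00  1.44572185e-05 -1.57076116e+00]
```

View pics/a4.png

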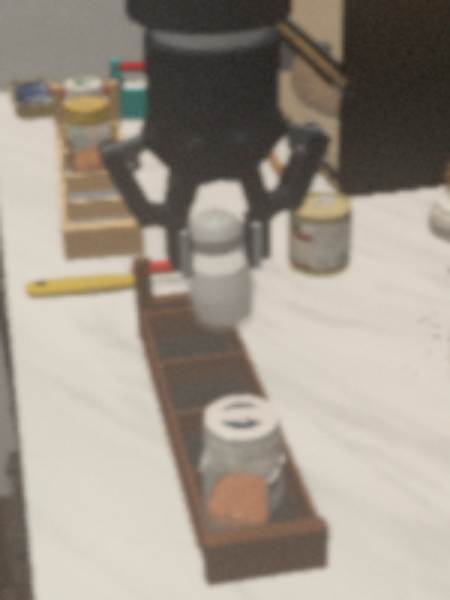

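The shaker hangs upright in the gripper (220,265), clear of everything. Now I carry it across.

Emit:
servo_tool(
  plan=[
    [-0.04,0.005,0,0],
    [-0.1,0.01,0,0],
    [-0.19,0.02,0,0],
    [-0.29,0.03,0,0],
    [-0.4,0.04,0,0],
    [-0.51,0.05,0,0],
    [-0.62,0.06,0,0],
    [-0.73,0.07,0,0],
  ],
)

```text
time_s: 20.72
ee_pos: [0.4603, -0.0493, 0.1794]
tcp_rot: [3.141, 0.0, -1.571]
wrist_force: [1.0, -0.1, -1.1]
finger_gap: 0.419
grasp_force: 28.7
```

Emit:
servo_tool(
  plan=[
    [-0.11,0.01,0,0],
    [-0.22,0.02,0,0],
    [-0.33,0.03,0,0],
    [-0.44,0.04,0,0],
    [-0.55,0.05,0,0],
    [-0.66,0.06,0,0],
    [-0.73,0.064,0,0],
    [-0.757,0.064,0,0],
  ],
)

```text
time_s: 21.38
ee_pos: [0.4408, 0.1787, 0.1791]
tcp_rot: [3.14, -0.0, -1.568]
wrist_force: [0.6, -1.0, -2.0]
finger_gap: 0.423
grasp_force: 28.7
```

Emit:
servo_tool(
  plan=[
    [0,0,0,0],
    [0,0,0,0],
    [0,0,0,0],
  ],
)

```text
time_s: 21.63
ee_pos: [0.442, 0.1753, 0.18]
tcp_rot: [3.141, -0.0, -1.571]
wrist_force: [-0.7, 0.1, -1.1]
finger_gap: 0.423
grasp_force: 28.7
```

Emit:
servo_tool(
  plan=[
    [0,0,0.05,0],
    [0,0,0.12,0],
    [0,0,0.2,0],
    [0,0,0.28,0],
    [0,0,0.35,0],
    [0,0,0.4,0],
    [0,0,0.425,0],
    [0,0,0.435,0],
  ],
)

```text
time_s: 22.3
ee_pos: [0.4421, 0.1747, 0.0497]
tcp_rot: [3.141, -0.002, -1.572]
wrist_force: [-4.7, -1.0, 7.5]
finger_gap: 0.423
grasp_force: 28.7
```

Emit:
servo_tool(
  plan=[
    [0,0,0,0],
    [0,0,0,0],
    [0,0,0,0],
    [0,0,0,0],
  ],
)

```text
time_s: 22.63
ee_pos: [0.4424, 0.1763, 0.0505]
tcp_rot: [-3.141, 0.001, -1.571]
wrist_force: [-0.4, -0.5, -1.5]
finger_gap: 0.419
grasp_force: 29.1
```

Emit:
servo_tool(
  plan=[
    [0,0,0,0],
    [0,0,0,0],
    [0,0,0,0],
    [0,0,0,0],
    [0,0,0,0],
    [0,0,0,0],
  ],
  jaw=0,
)

```text
time_s: 23.13
ee_pos: [0.4421, 0.1761, 0.0498]
tcp_rot: [-3.142, 0.0, -1.571]
wrist_force: [0.0, -1.2, 1.4]
finger_gap: 1.0
grasp_force: 0.0
```

Emit:
servo_tool(
  plan=[
    [0,0,-0.05,0],
    [0,0,-0.12,0],
    [0,0,-0.2,0],
    [0,0,-0.28,0],
    [0,0,-0.36,0],
    [0,0,-0.42,0],
    [0,0,-0.45,0],
  ],
)

```text
time_s: 23.72
ee_pos: [0.4429, 0.1764, 0.1877]
tcp_rot: [-3.138, 0.002, -1.571]
wrist_force: [-0.1, -1.2, 0.8]
finger_gap: 1.001
grasp_force: 0.0
```

Emit:
servo_tool(
  plan=[
    [0.06,-0.01,0,0],
    [0.16,-0.02,0,0],
    [0.28,-0.03,0,0],
    [0.4,-0.04,0,0],
    [0.53,-0.06,0,0],
    [0.66,-0.08,0,0],
    [0.79,-0.1,0,0],
    [0.9,-0.11,0,0],
  ],
)

```text
time_s: 24.38
ee_pos: [0.4748, -0.0962, 0.1841]
tcp_rot: [3.141, 0.0, -1.571]
wrist_force: [1.7, 1.5, 0.5]
finger_gap: 1.0
grasp_force: 0.0
```

Emit:
servo_tool(
  plan=[
    [0.12,-0.01,0,0],
    [0.25,-0.01,0,0],
    [0.38,-0.01,0,0],
    [0.51,-0.01,0,0],
    [0.64,-0.01,0,0],
    [0.74,-0.01,0,0],
    [0.8,-0.01,0,0],
    [0.812,-0.01,0,0],
  ],
)

```text
time_s: 25.05
ee_pos: [0.4771, -0.3401, 0.1829]
tcp_rot: [3.139, 0.001, -1.574]
wrist_force: [-0.4, 0.8, 1.0]
finger_gap: 0.996
grasp_force: 0.0
```

Run:
```python
from h import *
t=read_camera("top")
a=cv2.resize(t["image"][180:260,130:260],(650,400))
cv2.imwrite("pics/a5.png",a[:,:,::-1])
s=read_state();print(s['time_s'],s['ee_pos'],s['tcp_rot'])
```

```text
25.1 [ 0.4772816  -0.33923879  0.18308059] [ 3.13903143e+00  9.08781664e-04 -1.57366163e+00]
```

View pics/a5.png

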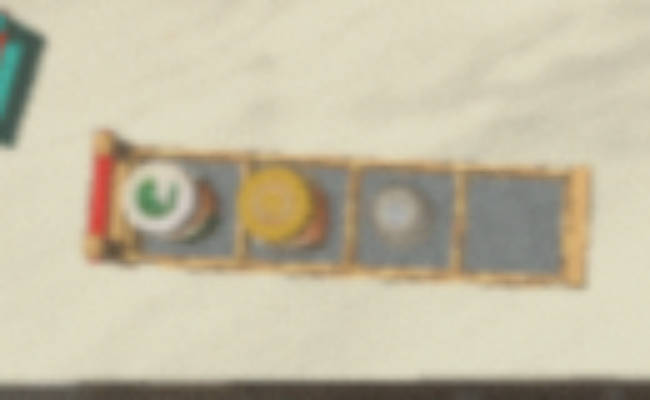

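The shaker stands in place 3 (400,212), and the other two are undisturbed. Blue is next.

Emit:
servo_tool(
  plan=[
    [0,0,0.06,0],
    [0,0,0.14,0],
    [0,0,0.22,0],
    [0,0,0.3,0],
    [0,0,0.36,0],
    [0,0,0.4,0],
    [0,0,0.42,0],
    [0,0,0.42,0],
  ],
)

```text
time_s: 25.77
ee_pos: [0.4777, -0.3367, 0.0576]
tcp_rot: [3.14, 0.001, -1.57]
wrist_force: [0.8, 0.0, 0.1]
finger_gap: 0.998
grasp_force: 0.0
```

Emit:
servo_tool(
  plan=[
    [0,0,0,0],
    [0,0,0,0],
    [0,0,0,0],
    [0,0,0,0],
    [0,0,0,0],
    [0,0,0,0],
    [0,0,0,0],
    [0,0,0,0],
  ],
  jaw=1,
)

```text
time_s: 26.43
ee_pos: [0.479, -0.3381, 0.0606]
tcp_rot: [-3.139, -0.002, -1.571]
wrist_force: [0.8, 0.0, 6.2]
finger_gap: 0.592
grasp_force: 31.2
```

Emit:
servo_tool(
  plan=[
    [0,0,-0.03,0],
    [0,0,-0.08,0],
    [0,0,-0.15,0],
    [0,0,-0.23,0],
    [0,0,-0.3,0],
    [0,0,-0.36,0],
    [0,0,-0.4,0],
    [0,0,-0.42,0],
  ],
)

```text
time_s: 27.1
ee_pos: [0.4784, -0.3377, 0.1868]
tcp_rot: [-3.14, -0.001, -1.571]
wrist_force: [0.1, -0.7, -1.1]
finger_gap: 0.593
grasp_force: 31.9
```

Emit:
servo_tool(
  plan=[
    [-0.04,0.005,0,0],
    [-0.1,0.01,0,0],
    [-0.19,0.02,0,0],
    [-0.29,0.03,0,0],
    [-0.4,0.04,0,0],
    [-0.51,0.05,0,0],
    [-0.62,0.06,0,0],
    [-0.73,0.07,0,0],
  ],
)

```text
time_s: 27.77
ee_pos: [0.4558, -0.1167, 0.1832]
tcp_rot: [3.139, 0.001, -1.571]
wrist_force: [1.1, 1.0, -0.8]
finger_gap: 0.587
grasp_force: 31.9
```

Emit:
servo_tool(
  plan=[
    [-0.11,0.01,0,0],
    [-0.22,0.02,0,0],
    [-0.33,0.03,0,0],
    [-0.44,0.04,0,0],
    [-0.55,0.05,0,0],
    [-0.66,0.06,0,0],
    [-0.73,0.064,0,0],
    [-0.757,0.064,0,0],
  ],
)

```text
time_s: 28.43
ee_pos: [0.4365, 0.1111, 0.1832]
tcp_rot: [3.139, -0.0, -1.568]
wrist_force: [0.4, 0.6, -1.5]
finger_gap: 0.589
grasp_force: 31.9
```

Emit:
servo_tool(
  plan=[
    [0,0,0,0],
    [0,0,0,0],
    [0,0,0,0],
  ],
)

```text
time_s: 28.68
ee_pos: [0.4377, 0.1078, 0.1843]
tcp_rot: [3.141, -0.001, -1.571]
wrist_force: [-0.4, 0.1, -1.1]
finger_gap: 0.591
grasp_force: 31.9
```

Emit:
servo_tool(
  plan=[
    [0,0,0.05,0],
    [0,0,0.12,0],
    [0,0,0.2,0],
    [0,0,0.28,0],
    [0,0,0.34,0],
    [0,0,0.38,0],
    [0,0,0.405,0],
    [0,0,0.415,0],
  ],
)

```text
time_s: 29.35
ee_pos: [0.4378, 0.1076, 0.0604]
tcp_rot: [3.141, -0.001, -1.572]
wrist_force: [-6.0, -0.7, 10.7]
finger_gap: 0.591
grasp_force: 32.9
```

Emit:
servo_tool(
  plan=[
    [0,0,0,0],
    [0,0,0,0],
    [0,0,0,0],
    [0,0,0,0],
  ],
)

```text
time_s: 29.68
ee_pos: [0.4382, 0.1088, 0.0609]
tcp_rot: [-3.141, 0.001, -1.571]
wrist_force: [-0.9, 1.2, -0.9]
finger_gap: 0.588
grasp_force: 31.9
```

Emit:
servo_tool(
  plan=[
    [0,0,0,0],
    [0,0,0,0],
    [0,0,0,0],
    [0,0,0,0],
    [0,0,0,0],
    [0,0,0,0],
  ],
  jaw=0,
)

```text
time_s: 30.18
ee_pos: [0.4379, 0.1086, 0.0603]
tcp_rot: [3.142, 0.0, -1.571]
wrist_force: [-0.4, 0.3, -0.8]
finger_gap: 1.002
grasp_force: 0.0
```

Emit:
servo_tool(
  plan=[
    [0,0,-0.05,0],
    [0,0,-0.12,0],
    [0,0,-0.2,0],
    [0,0,-0.28,0],
    [0,0,-0.36,0],
    [0,0,-0.42,0],
    [0,0,-0.45,0],
  ],
)

```text
time_s: 30.77
ee_pos: [0.4387, 0.1088, 0.1982]
tcp_rot: [-3.138, 0.002, -1.571]
wrist_force: [-0.2, 0.3, 0.2]
finger_gap: 0.998
grasp_force: 0.0
```

Emit:
servo_tool(
  plan=[
    [0.06,0,0,0],
    [0.16,0,0,0],
    [0.28,0,0,0],
    [0.4,0,0,0],
    [0.53,0,0,0],
    [0.65,0,0,0],
    [0.72,0,0,0],
    [0.75,0,0,0],
  ],
)

```text
time_s: 31.43
ee_pos: [0.4373, -0.1189, 0.1945]
tcp_rot: [3.14, -0.0, -1.574]
wrist_force: [0.6, 1.2, 0.0]
finger_gap: 1.002
grasp_force: 0.0
```

Emit:
servo_tool(
  plan=[
    [0,0,0,0],
    [0,0,0,0],
    [0,0,0,0],
  ],
)

```text
time_s: 31.68
ee_pos: [0.438, -0.1156, 0.1949]
tcp_rot: [3.141, 0.0, -1.57]
wrist_force: [0.1, 0.4, -0.1]
finger_gap: 0.996
grasp_force: 0.0
```

Run:
```python
from h import *
t=read_camera("top");p=read_camera("side")
a=cv2.resize(t["image"][140:260,130:290],(600,450)); b=cv2.resize(p["image"][110:260,150:310],(600,562))
cv2.imwrite("pics/f1.png",a[:,:,::-1]);cv2.imwrite("pics/f2.png",b[:,:,::-1])
for q in(t,p):
  for n in("tin","peeler"):
    for d in search_frame(q,n)[:1]: print(n,w(q,d["at"]).round(3))
s=read_state();print(s['time_s'],s['ee_pos'],s['wrist_force'])
```

```text
tin [0.621 0.004 0.069]
peeler [0.451 0.311 0.102]
tin [ 0.627 -0.016  0.053]
peeler [ 0.419 -0.008  0.018]
31.9833 [ 0.43800792 -0.11583826  0.19532264] [-0.71515211 -0.70955514  0.49333474]
```

View pics/f1.png

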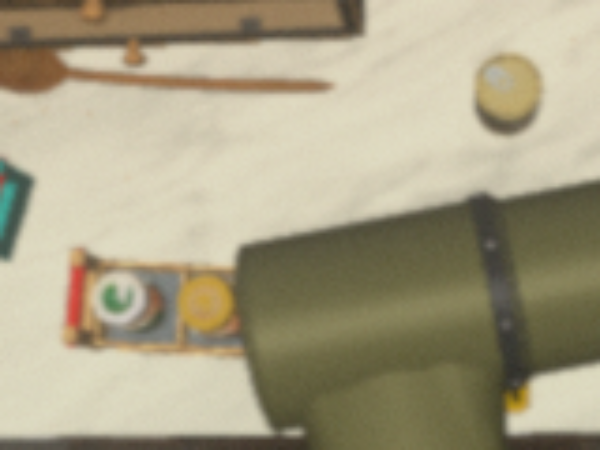

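View pics/f2.png

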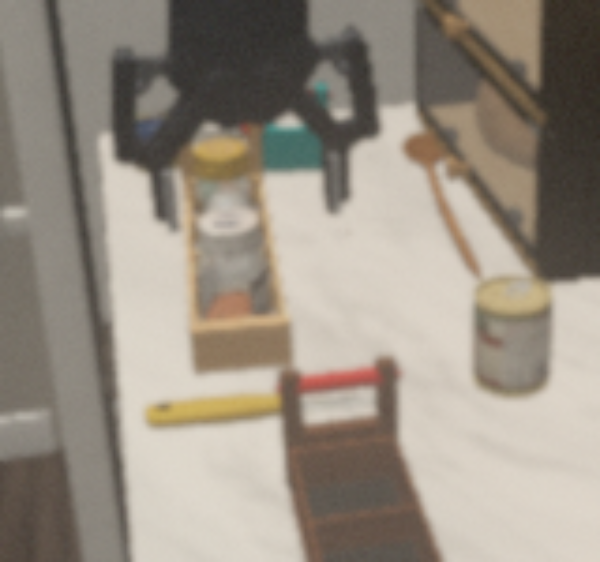

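All four jars stand upright in the light tray: blue is at (230,255) in the side view, with the shaker and yellow behind it, and green shows at (122,300) in the top view. The tin and peeler are where they started, and the robot is clear of everything. I'm handing the job in.

```bash
python3 -c "
from plant import *
print(sign_off())"
```

```text
the job is handed in; nothing more can be done
None
```

I moved all four jars one at a time into the light tray in handle order (green, yellow, shaker, blue) and handed the job in at about 32 s; the final pictures show them upright with the tin and peeler unmoved, but the sign-off gave no verdict.

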